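Stow the brush caddy in the file bay

TASK

Put the plywood caddy away in the open-fronted file bay: lift only its leading end (the end with the dowel) over the raised sill and let it down there, its other end staying on the table, then push it in from behind until it lies flat behind the sill, snug against the steel follower plate. Press it home there with about 10 N for half a second, then let go. Go gently: never ram the sill or the follower, do not shove the follower back, never lift the caddy clear, and leave everything else where it stands.

Things in the scene. Friction and masses are not known exactly. Their poses are not given: they have to be found in the camera images.
- caddy_mid (a point): The caddy: loose open plywood box, 140 long (its x) x 105 wide (y) x 42 mm high, walls 7 mm, 0.4 to 0.65 kg, small bottles and brushes fixed in it (tops 57 mm above its underside). Point on its centre line, midway between the ends, 21 mm above the underside. x points to the leading end (the one with the dowel), z up.
- dowel (a point): Centre of the caddy's dowel: round wooden bar 12 mm thick, along the caddy's y, 61 mm ahead of caddy_mid, 72 mm above the underside. Free: 24 mm below it, 42 mm behind it and all ahead. Pinch from above at its middle, one finger on its -x and one on its +x side; in a light grip (10 to 15 N) the caddy tilts about it, a hard one lifts it whole. Two side cheeks, 8 mm thick, 82 mm tall, carry it.
- lead_edge (a point): Middle of the caddy's leading bottom edge (on the underside, 70 mm ahead of caddy_mid).
- trail_edge (a point): Middle of the caddy's trailing bottom edge (on the underside, 70 mm behind caddy_mid, which is its balance point). Push on the plain flat wall above it, 42 mm high. By friction a pushing finger can hold this end down, so that the caddy wedges on the sill instead of tipping in, or hold it up once past the sill: back off, it drops flat, then push again to close the gap at the follower.
- sill (a point): The file bay, grey steel, fixed. Point on top of its sill, at the middle of the outer face, 16 mm above the table; x into the bay, y across, z up. Sill 12 mm thick (x), 16 mm high; floor behind it 6 mm above the table. Inside 117 mm wide between side walls, 45 mm high, that begin behind the sill. Back wall and upright folders, 90 mm high, begin 226 mm in.
- pump_bottle: black bottle, 44 mm across, 130 mm tall, standing left of the bay; origin under its base. Leave alone.
- tape_roll: cardboard tape roll, 84 mm across, 24 mm high, lying right of the caddy; origin under its centre. Leave alone.
- paste_jar: white jar, 60 mm across, 70 mm tall, right of the bay; origin under its base. Leave alone.
- stapler: black stapler, 130 x 35 x 50 mm, left of the caddy; origin under its middle. Leave alone.
- notebooks: stack of notebooks, 200 x 150 x 56 mm, far left; origin under its middle. Leave alone.
- brush_pot: white pot of brushes, 76 mm across, 150 mm tall, to the right; origin under its base. Leave alone.
- follower (a joint): How far (m) the follower has been shoved back: 0 at the start. An upright dark steel plate across the bay, 105 wide x 69 mm high; its face (point follower_face at the face's foot) stands 146 to 186 mm behind the sill's inner face, where exactly is not reported: feel for it. Slips back at about 17 N. Pushing the caddy takes up to about 8 N over the sill, 1 to 4 N along the floor.
Not all that is in view belongs to the job. Leave any black or red look-alike of the part that bears caddy_mid alone.

How it is judged:
On the way, in this order (a step that is already met when the one before it is completed fails the run):
1. the leading edge is over the sill, inside the bay, with the trailing end still on the table outside (x of lead_edge in the frame of sill above 0.014 m and x of trail_edge in the frame of sill below -0.03 m and height (world z) of trail_edge below 0.012 m), for 0.2 s.
2. lying flat behind the sill, the caddy is pressed home against the follower with 4 N or more (x of trail_edge in the frame of sill above 0.0125 m and angle between caddy_mid's own z axis and vertical below 0.03 rad and contact force between caddy and follower above 4 N), for 0.3 s.
At the end, for the whole second after the job is handed in: The caddy lies flat (within 0.03 rad) on the bay's floor, wholly behind the sill, its leading edge within 2.5 mm of the follower's face, the follower within 2 mm of where it stood, and the caddy is at rest (x of trail_edge in the frame of sill above 0.0125 m and angle between caddy_mid's own z axis and vertical below 0.03 rad and height (world z) of trail_edge below 0.009 m and x of lead_edge in the frame of follower_face above -0.0025 m and value of joint follower below 0.002 m and linear speed of caddy below 0.01 m/s); the robot touches nothing.
It fails at once if the caddy is rammed against the sill with more than 25 N before its leading edge is over it, or against the follower with more than 25 N ((x of lead_edge in the frame of sill below 0.012 m and contact force between caddy and bay above 25 N) or contact force between caddy and follower above 25 N).
It fails at once if the follower is shoved back more than 2 mm (value of joint follower above 0.002 m).
It fails at once if the caddy is lifted clear (its trailing edge more than 45 mm above the table) or tipped more than 0.5 rad (height (world z) of trail_edge above 0.045 m or angle between caddy_mid's own z axis and vertical above 0.5 rad).
It fails at once if a bystander is moved more than 20 mm (distance of any of pump_bottle, tape_roll, paste_jar, stapler, notebooks, brush_pot from where it was at the start of the episode above 0.02 m).
It also fails if it takes over 72 s, if anything falls off the work surface, if the arm or the gripper's body presses on something with over 40 N, if the wrist force passes 120 N, or if a joint passes its speed limit or range.

ROBOT

A 6-joint arm with a two-finger parallel gripper is mounted at the origin on the work surface. World frame = base frame: x ahead of the robot, y to its left, z up, the work surface at z = 0. Lengths are in m, angles in rad, forces in N, time in s.
With the tool pointing down it reaches from about 0.25 to 0.8 m from the base axis. Payload 3.9 kg.
Tool frame: the origin (TCP) lies at the very end of the fingers, on their centre line; the grasp point (between the pads) lies 19 mm behind it; z points along the fingers, y is the line along which they close (so a half turn about z gives the same grasp; the last joint's range is limited). The gripper opens to 85 mm and grips with 20 to 120 N. Pads are 22 mm wide; open, the fingers measure 114 mm over their backs; the gripper's body (76 mm by 85 mm) begins 54 mm behind the grasp point. The pads swing forward as they close: fully open they stand 13 mm farther back than shut.
Start: joints at [-1.135, 0.26, -0.138, 1.173, 0, 1.571], TCP at [0.222, -0.476, 0.209] pointing down, gripper open.
Joint ranges: [-2.78, 2.78], [-0.83, 1.72], [-1.28, 1.37], [-1.9, 2.12], [-1.57, 1.48], [-3.14, 3.14]. Speed limits (rad/s): [2.57, 2.57, 3.14, 3.14, 3.14, 3.14].

INTERFACE

Orientations are given as a unit quaternion [w, x, y, z].
In Python, from plant import env, get_image, workorder gives the robot as it stands.
- The arm moves only by the shell command python3 -m inch 'ROWS' [FORCE]. ROWS is JSON, a list that holds one entry, the list of rows, each a list of 7 numbers: the opening, from 0 (shut) to 1 (fully open), then the shift along the tool's x, y, z in units of 40 mm (1.0 is 40 mm), then the turn, a rotation vector about the tool's x, y, z in rad. In form: [[[gripper, tx, ty, tz, ax, ay, az], ...]]. A call has exactly 5 rows; each row is the pose to reach, as a shift and turn from the pose commanded when the call began, along the tool's axes at that moment; what a row does not reach only later rows make up. A row lasts 1/10 s, in which the tool goes at most 50 mm and 8.59 degrees, less where a joint would pass 70% of its speed; a pose out of reach is approached as far as the arm can. A call with a gripper value outside its range is refused whole. The fingers move at their own pace and stop on an object; FORCE is the grip in N (left out, the last holds). Time passes only in rows, so rows that repeat a pose let the fingers close, or fill a call up. It gives the time, the measured TCP pose, the force, the opening and the grip force at its end, in the units of the state.
- env.read_state(): the state, without advancing time (a new reading comes with each control period).
- get_image(name): name is "side" or "top"; returns a dict with "color" (420x560x3 uint8, red, green, blue), "range_z" (420x560 float32, m along the optical axis (not along the pixel's ray), 0 where there is no reading), "mtx" (3x3 intrinsics, pixels), "dist" ([k1, k2, p1, p2, k3] as OpenCV has them; the pictures are not rectified), "rvec" (rotation vector, rad) and "tvec" (3), from world to camera coordinates, as OpenCV has them. Camera axes: x right, y down, z forward; pixel columns grow to the right and rows downward; lengths in m; the calibration is good to about 2 mm. A picture is of the moment at which its call begins.
- workorder.finish_job(): hands the job in; it is judged then, once.
The state is a dict: "time_s": time; "q": joint angles; "joint_velocities": joint speeds; "effort": joint torques, N m; "ee_pos": TCP position; "tool_rot": TCP orientation; "wrist_force": force on the tool from outside, world axes, zero at the start; "torque": the same for the moment, N m; "finger_gap": finger opening in m; "grip_force": force on a finger pad.
Only numpy, scipy, OpenCV 4.12 (cv2) and the standard library are available. Lean on these libraries where they do the work, as an engineer would, in place of code of your own. Each camera call takes 0.05 s, during which the arm holds its last target. There are 200 camera calls.

## Working session

There is one attempt and no reset: what is moved stays moved. The work goes in short steps, Python scripts to look and compute and a shell command to move; the robot and the scene stay as the last step left them, time stands still between calls to the robot, and variables do not carry over. Pictures are saved under pics/ and viewed, at most 10 in all, crops included, and the job is handed in when it is done.

```bash
ls; mkdir -p pics; cat > h.py <<'E'
import numpy as np, cv2
from plant import env, get_image, workorder
def cloud(im):
    z=im["range_z"]; h,w=z.shape
    u,v=np.meshgrid(np.arange(w),np.arange(h))
    p=cv2.undistortPoints(np.stack([u,v],-1).reshape(-1,1,2).astype(np.float64),im["mtx"],im["dist"]).reshape(h,w,2)
    R=cv2.Rodrigues(im["rvec"])[0]
    c=np.dstack([p*z[...,None],z])
    W=(c-np.ravel(im["tvec"]))@R
    W[z==0]=np.nan
    return W
E
python3 - <<'E'
from h import *
print({k:np.round(v,3) if not isinstance(v,str) else v for k,v in env.read_state().items()})
ims=[]
for n in("side","top"):
    im=get_image(n); np.savez(n+"0.npz",**im); cv2.imwrite(f"pics/{n}0.png",im["color"][...,::-1])
    print(n, -cv2.Rodrigues(im["rvec"])[0].T@np.ravel(im["tvec"]))
E
```

```text
pics
{'time_s': np.float64(0.0), 'q': array([-1.135,  0.261, -0.139,  1.173,  0.   ,  1.571]), 'joint_velocities': array([-0.001, -0.001,  0.   , -0.001,  0.001,  0.   ]), 'effort': array([ 0.0000e+00, -4.0568e+01,  2.5392e+01,  1.9000e-02,  0.0000e+00,
       -0.0000e+00]), 'ee_pos': array([ 0.221, -0.475,  0.208]), 'tool_rot': array([-0.001,  0.976,  0.216, -0.   ]), 'wrist_force': array([ 0.253,  0.602, -0.173]), 'torque': array([0.005, 0.029, 0.001]), 'grip_force': np.float64(0.0), 'finger_gap': np.float64(0.085)}
side [0.45466799 0.83498462 1.04527247]
top [0.26426975 0.00713273 1.13337991]
```

View pics/top0.png

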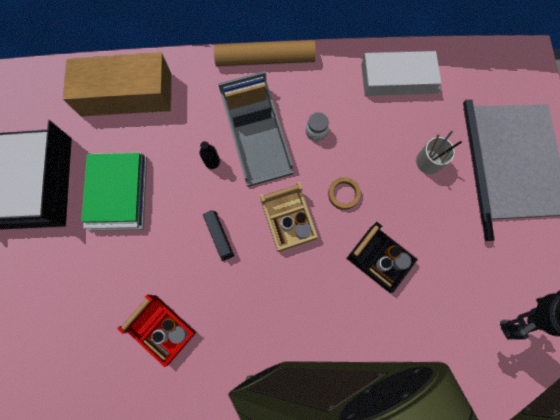

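View pics/side0.png

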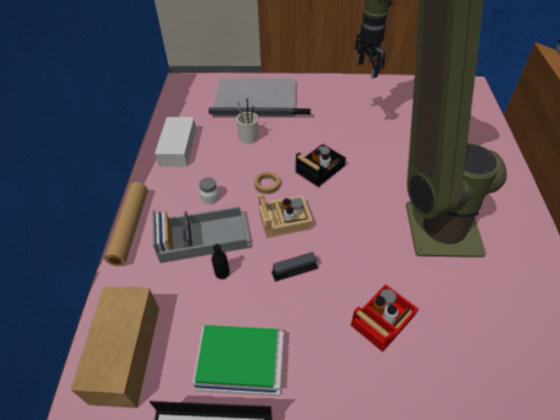

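The top view shows the plywood caddy at about (290,220) with its dowel end at (282,194). The sill is at about (270,176), and the bay runs up to (243,80). The black caddy at (383,258) and the red one at (160,330) are look-alikes. The stapler is at (218,235) and the tape roll at (345,193).

```bash
cat > m.py <<'E'
from h import *
def rect(P):
    c,s,a=cv2.minAreaRect((P[:,:2]*1000).astype(np.float32)); return np.round(c,1),np.round(s,1),round(a,2)
def meas(load=None):
    out=[]
    for n in("top","side"):
        im=dict(np.load(n+load+".npz")) if load else get_image(n)
        W=cloud(im); hsv=cv2.cvtColor(im["color"],cv2.COLOR_RGB2HSV); out.append((n,im,W,hsv))
    return out
E
python3 - <<'E'
from m import *
for n,im,W,hsv in meas("0"):
    # table check
    box=(slice(150,255),slice(225,330)) if n=="top" else (slice(185,245),slice(250,325))
    C=W[box].reshape(-1,3); H=hsv[box].reshape(-1,3)
    wood=(H[:,0]>8)&(H[:,0]<28)&(H[:,1]>60)
    print(n,"table z",np.nanmedian(W[300,250:330,2]) if n=="top" else np.nanmedian(W[300:330,250:330,2]))
    P=C[wood&(C[:,2]>0.034)&(C[:,2]<0.047)]; print(" rim",len(P),rect(P),P.min(0),P.max(0))
    P=C[wood&(C[:,2]>0.066)&(C[:,2]<0.095)]; print(" dowel",len(P),rect(P),P.mean(0),np.percentile(P[:,2],[5,50,95]))
    box=(slice(70,190),slice(215,300)) if n=="top" else (slice(205,265),slice(150,255))
    C=W[box].reshape(-1,3); H=hsv[box].reshape(-1,3)
    grey=(H[:,1]<75)
    for a,b in((0.003,.010),(0.0125,.020),(.038,.052),(.062,.075)):
        P=C[grey&(C[:,2]>a)&(C[:,2]<b)]
        if len(P)>5: print(" bay",a,len(P),rect(P),P.mean(0).round(4))
E
```

```text
top table z -0.001703325184340371
 rim 554 (array([479.8, -24. ]), array([133.6, 104.9]), 15.94) [ 0.40151825 -0.09150185  0.0340053 ] [0.55441195 0.04062153 0.04697723]
 dowel 220 (array([541.6,  -6.5]), array([ 18.6, 104.3]), 15.82) [ 0.5403628  -0.00598292  0.07687374] [0.07118618 0.07684918 0.08233926]
 bay 0.003 2259 (array([746.5,  56.7]), array([233.5, 335.6]), 85.34) [0.6972 0.0453 0.0057]
 bay 0.0125 252 (array([713.2,  80.1]), array([265.8, 184.9]), 15.07) [0.6367 0.0229 0.0155]
 bay 0.038 512 (array([721.9,  78. ]), array([253.6, 184.5]), 13.27) [0.7316 0.0504 0.0441]
 bay 0.062 179 (array([752.3,  78.9]), array([138.4, 231. ]), 86.52) [0.7766 0.0622 0.0702]
side table z 0.0008867187091415782
 rim 449 (array([484.2, -19.7]), array([142. , 108.6]), 16.98) [ 0.40437871 -0.09172051  0.03404507] [0.56223925 0.04697305 0.0469697 ]
 dowel 148 (array([543.1,  -2.9]), array([ 17.9, 105.3]), 16.08) [0.54225642 0.00057085 0.07855083] [0.07061145 0.07875081 0.08487495]
 bay 0.003 1854 (array([740.1,  38. ]), array([341.5, 226.6]), 1.19) [0.7101 0.0381 0.0064]
 bay 0.0125 374 (array([723.3,  54.8]), array([263.6, 132.3]), 13.63) [0.6886 0.0494 0.0164]
 bay 0.038 593 (array([731.6,  55. ]), array([255.3, 135.5]), 13.6) [0.7254 0.0662 0.0444]
 bay 0.062 122 (array([771.3, 123.7]), array([135.6, 273.7]), 37.82) [0.7872 0.0937 0.0695]
```

```bash
python3 - <<'E'
from m import *
a=np.radians(14.5); ex=np.array([np.cos(a),np.sin(a)]); ey=np.array([-np.sin(a),np.cos(a)]); o=np.array([.6,0.01])
for n,im,W,hsv in meas("0"):
    P=W.reshape(-1,3); H=hsv.reshape(-1,3)
    x=(P[:,:2]-o)@ex; y=(P[:,:2]-o)@ey; z=P[:,2]; R=(abs(y)<.1)&(x>-.06)&(x<.27)
    g=R&(H[:,1]<75)
    s=g&(z>.012)&(z<.021)&(x<.06)&(abs(y)<.05); print(n,"sill x",np.percentile(x[s],[2,10,50,90,98]).round(4),"y",y[s].min(),y[s].max(),"slope",np.degrees(np.polyfit(y[s],x[s],1)[0]),s.sum(), z[s].mean())
    for sg in(1,-1):
        w=g&(z>.041)&(z<.049)&(sg*y>.045)&(x>.02)&(x<.16)
        k=np.polyfit(x[w],y[w],1); print(" wall",sg,w.sum(),"yaw",14.5+np.degrees(np.arctan(k[0])),"y at .05",np.polyval(k,.05),"xmin",x[w].min(), np.percentile(y[w],[5,95]))
    f=R&(abs(y)<.045)&(z>.025)&(z<.075)&(x>.12)
    print(" follower pts x hist",np.histogram(x[f],np.arange(.12,.28,.005)))
    c=(P[:,0]>0.38)&(P[:,0]<.58)&(abs(P[:,1])<.11)&(H[:,0]>8)&(H[:,0]<28)&(H[:,1]>60)&(z>.068)&(z<.08)
    d=P[c]; ax=np.linalg.svd(d[:,:2]-d[:,:2].mean(0),full_matrices=0)[2][0]; print(" dowel axis yaw",np.degrees(np.arctan2(-ax[0],ax[1]))%180, rect(d))
E
```

```text
top sill x [-0.0048 -0.003   0.0018  0.0071  0.0356] y -0.049885786831457786 0.04981819088621111 slope -3.679533731452215 165 0.01516518926020899
 wall 1 106 yaw 13.440718481828291 y at .05 0.07100935288358393 xmin 0.02007923492566842 [0.06731566 0.07317851]
 wall -1 116 yaw 13.339457294564937 y at .05 -0.052088435514409184 xmin 0.0210486788365062 [-0.05607844 -0.04951582]
 follower pts x hist (array([  0,   0,   0,   0,   0,   0,   0,   0,   5, 276,  32,   2,  11,
         3,   0,   0,   0,   0,   0,  15, 270,   2,   0,   0,   0,   0,
         0,  11,   0,   0,   0,   0]), array([0.12 , 0.125, 0.13 , 0.135, 0.14 , 0.145, 0.15 , 0.155, 0.16 ,
       0.165, 0.17 , 0.175, 0.18 , 0.185, 0.19 , 0.195, 0.2  , 0.205,
       0.21 , 0.215, 0.22 , 0.225, 0.23 , 0.235, 0.24 , 0.245, 0.25 ,
       0.255, 0.26 , 0.265, 0.27 , 0.275, 0.28 ]))
 dowel axis yaw 15.658428964020857 (array([541.9,  -6.5]), array([ 18.6, 104.1]), 15.47)
side sill x [-0.0494 -0.0007  0.006   0.0381  0.0565] y -0.049857955631598005 0.049086676571210804 slope -15.052725236141784 133 0.016853584529355543
 wall 1 122 yaw 13.996823242807162 y at .05 0.07345621777699601 xmin 0.02095354922875191 [0.06915464 0.07665688]
 wall -1 118 yaw 13.870125384535937 y at .05 -0.049324682678681286 xmin 0.02182617570791732 [-0.0548599  -0.04572039]
 follower pts x hist (array([ 0,  0,  0,  0,  0,  0,  0,  0,  2, 58, 10, 14, 21,  0,  0,  0,  0,
        0,  0,  0, 70,  0,  0,  0,  0,  0,  0, 10,  1,  0,  0,  0]), array([0.12 , 0.125, 0.13 , 0.135, 0.14 , 0.145, 0.15 , 0.155, 0.16 ,
       0.165, 0.17 , 0.175, 0.18 , 0.185, 0.19 , 0.195, 0.2  , 0.205,
       0.21 , 0.215, 0.22 , 0.225, 0.23 , 0.235, 0.24 , 0.245, 0.25 ,
       0.255, 0.26 , 0.265, 0.27 , 0.275, 0.28 ]))
 dowel axis yaw 15.294911861256058 (array([543.5,  -2.2]), array([ 17.5, 101.7]), 16.96)
```

```bash
cat > g.py <<'E'
import sys
from h import *
from scipy.spatial.transform import Rotation as R
# target x y z(m) yaw(deg of tool y) pitch(rad, tool y up)
def go(x,y,z,yaw,pitch=0):
    s=env.read_state(); q=s["tool_rot"]; T=R.from_quat([q[1],q[2],q[3],q[0]])
    a=np.radians(yaw); ty=np.array([np.cos(a)*np.cos(pitch),np.sin(a)*np.cos(pitch),np.sin(pitch)])
    tx=np.array([-np.sin(a),np.cos(a),0]); G=R.from_matrix(np.c_[tx,ty,np.cross(tx,ty)])
    print("t",round(float(s["time_s"]),2),"at",s["ee_pos"].round(4),"shift",(T.inv().apply(np.array([x,y,z])-s["ee_pos"])/.04).round(3),"turn",(T.inv()*G).as_rotvec().round(3),"F",s["wrist_force"].round(1),"gap",s["finger_gap"].round(4),"grip",s["grip_force"].round(1))
if __name__=="__main__": go(*map(float,sys.argv[1:]))
E
python3 g.py .542 -.005 .15 15.6
python3 -m inch '[[[0.5,1.0,-0.6,0,0,0,-0.14],[0.5,2.0,-1.2,0,0,0,-0.28],[0.5,3.0,-1.8,0,0,0,-0.42],[0.5,4.0,-2.4,0,0,0,-0.56],[0.5,5.0,-3.0,0,0,0,-0.7]]]' 20
python3 g.py .542 -.005 .15 15.6
```

```text
time_s: 0.6
ee_pos: [0.3527, -0.2809, 0.2089]
tool_rot: [-0.0, 0.842, 0.54, -0.0]
wrist_force: [1.3, 1.1, 0.5]
finger_gap: 0.0426
grip_force: 0.0Traceback (most recent call last):
  File "g.py", line 10, in <module>
    if __name__=="__main__": go(*map(float,sys.argv[1:]))
                             ~~^^^^^^^^^^^^^^^^^^^^^^^^^^
  File "g.py", line 9, in go
    print("t",round(float(s["time_s"]),2),"at",s["ee_pos"].round(4),"shift",(T.inv().apply(np.array([x,y,z])-s["ee_pos"])/.04).round(3),"turn",(T.inv()*G).as_rotvec().round(3),"F",s["wrist_force"].round(1),"gap",s["finger_gap"].round(4),"grip",s["grip_force"].round(1))
                                                                                                                                                                                                                    ^^^^^^^^^^^^^^^^^^^^^
AttributeError: 'float' object has no attribute 'round'
Traceback (most recent call last):
  File "g.py", line 10, in <module>
    if __name__=="__main__": go(*map(float,sys.argv[1:]))
                             ~~^^^^^^^^^^^^^^^^^^^^^^^^^^
  File "g.py", line 9, in go
    print("t",round(float(s["time_s"]),2),"at",s["ee_pos"].round(4),"shift",(T.inv().apply(np.array([x,y,z])-s["ee_pos"])/.04).round(3),"turn",(T.inv()*G).as_rotvec().round(3),"F",s["wrist_force"].round(1),"gap",s["finger_gap"].round(4),"grip",s["grip_force"].round(1))
                                                                                                                                                                                                                    ^^^^^^^^^^^^^^^^^^^^^
AttributeError: 'float' object has no attribute 'round'
```

```bash
sed -i 's/s\["finger_gap"\].round(4)/round(float(s["finger_gap"]),4)/; s/s\["grip_force"\].round(1)/round(float(s["grip_force"]),1)/' g.py
python3 g.py .542 -.005 .15 15.6
```

```text
t 0.6 at [ 0.3527 -0.2809  0.2089] shift [8.243 1.429 1.474] turn [-0.    -0.    -0.702] F [1.3 1.1 0.5] gap 0.0426 grip 0.0
```

```bash

python3 -m inch '[[[0.5,1.1,0.2,0.15,0,0,-0.14],[0.5,2.2,0.4,0.3,0,0,-0.28],[0.5,3.3,0.6,0.45,0,0,-0.42],[0.5,4.4,0.8,0.6,0,0,-0.56],[0.5,5.5,1.0,0.75,0,0,-0.7]]]' 20
python3 -m inch '[[[0.5,0.3,-0.5,0,0,0,0],[0.5,0.5,-0.8,0,0,0,0],[0.5,0.5,-0.8,0,0,0,0],[0.5,0.5,-0.8,0,0,0,0],[0.5,0.5,-0.8,0,0,0,0]]]' 20
python3 g.py .542 -.005 .15 15.6
```

```text
time_s: 1.1
ee_pos: [0.4817, -0.0983, 0.1787]
tool_rot: [-0.0, 0.605, 0.796, -0.0]
wrist_force: [1.2, -0.4, -0.1]
finger_gap: 0.0428
grip_force: 0.0
time_s: 1.6
ee_pos: [0.446, -0.0896, 0.1793]
tool_rot: [0.001, 0.608, 0.794, 0.0]
wrist_force: [-0.3, -0.6, -0.1]
finger_gap: 0.0425
grip_force: 0.0
t 1.6 at [ 0.446  -0.0896  0.1793] shift [1.416 2.869 0.736] turn [ 0.001  0.001 -0.008] F [-0.3 -0.6 -0.1] gap 0.0425 grip 0.0
```

```bash

python3 -m inch '[[[0.5,0.4,0.9,0.2,0,0,0],[0.5,0.9,1.8,0.4,0,0,0],[0.5,1.42,2.87,0.75,0,0,0],[0.5,1.42,2.87,0.75,0,0,0],[0.5,1.42,2.87,0.75,0,0,0]]]' 20
python3 g.py .542 -.005 .055 15.6
python3 - <<'E'
from h import *
a=get_image("side")["color"][130:290,180:400]; b=get_image("top")["color"][120:280,180:400]
cv2.imwrite("pics/c1.png",cv2.resize(np.vstack([a,b]),None,fx=1.8,fy=1.8)[...,::-1])
E
```

```text
time_s: 2.1
ee_pos: [0.5417, -0.0041, 0.1482]
tool_rot: [-0.001, 0.607, 0.795, -0.001]
wrist_force: [-0.8, 0.1, -0.4]
finger_gap: 0.0425
grip_force: 0.0
t 2.1 at [ 0.5417 -0.0041  0.1482] shift [-0.025  0.006  2.331] turn [-0.002 -0.    -0.006] F [-0.8  0.1 -0.4] gap 0.0425 grip 0.0
```

View pics/c1.png

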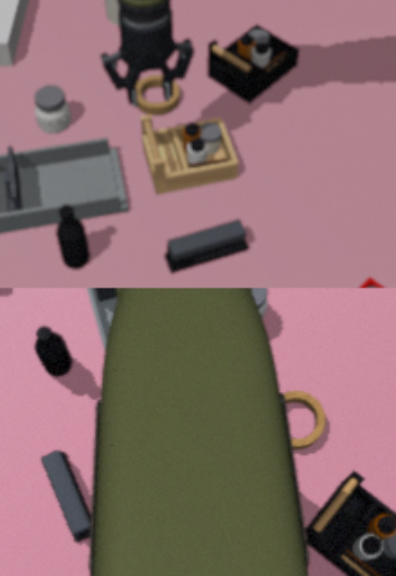

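The side view has the open fingers above the dowel at crop pixel (150,125), and the arm hides the caddy in the top view. I'll descend and pinch lightly.

```bash

python3 -m inch '[[[0.5,0,0,0.6,0,0,0],[0.5,0,0,1.2,0,0,0],[0.5,0,0,1.7,0,0,0],[0.5,0,0,2.1,0,0,0],[0.5,0,0,2.3,0,0,0]]]' 15
python3 -m inch '[[[0,0,0,0,0,0,0],[0,0,0,0,0,0,0],[0,0,0,0,0,0,0],[0,0,0,0,0,0,0],[0,0,0,0,0,0,0]]]' 15
python3 -m inch '[[[0,0,0,0,0,0,0],[0,0,0,0,0,0,0],[0,0,0,0,0,0,0],[0,0,0,0,0,0,0],[0,0,0,0,0,0,0]]]' 15
python3 g.py .542 -.005 .055 15.6
```

```text
time_s: 2.7
ee_pos: [0.5395, -0.0054, 0.0566]
tool_rot: [-0.001, 0.608, 0.794, -0.001]
wrist_force: [-0.4, 0.1, 0.8]
finger_gap: 0.0428
grip_force: 0.0
time_s: 3.2
ee_pos: [0.5415, -0.0042, 0.0578]
tool_rot: [0.0, 0.607, 0.794, 0.0]
wrist_force: [0.7, -0.8, -0.5]
finger_gap: 0.0
grip_force: 0.0
time_s: 3.7
ee_pos: [0.541, -0.0042, 0.0572]
tool_rot: [-0.0, 0.607, 0.794, -0.0]
wrist_force: [-0.0, -0.2, -0.4]
finger_gap: 0.0
grip_force: 0.0
t 3.7 at [ 0.541  -0.0042  0.0572] shift [-0.025  0.019  0.054] turn [-0.    -0.    -0.007] F [-0.  -0.2 -0.4] gap 0.0 grip 0.0
```

```bash
python3 - <<'E'
from h import *
im=get_image("side"); a=im["color"][150:260,210:350]; np.savez("side1.npz",**im)
cv2.imwrite("pics/c2.png",cv2.resize(a,None,fx=5,fy=5,interpolation=cv2.INTER_CUBIC)[...,::-1])
def px(p): return (cv2.projectPoints(np.array([p],float),im["rvec"],im["tvec"],im["mtx"],im["dist"])[0].ravel()-[210,150])*5
for p in([.542,-.005,.072],[.541,-.0042,.0572],[.483,-.0215,0]): print(px(p))
E
```

```text
[272.35787387 293.31926741]
[274.96384503 310.71578101]
[374.08769359 351.18566168]
```

View pics/c2.png

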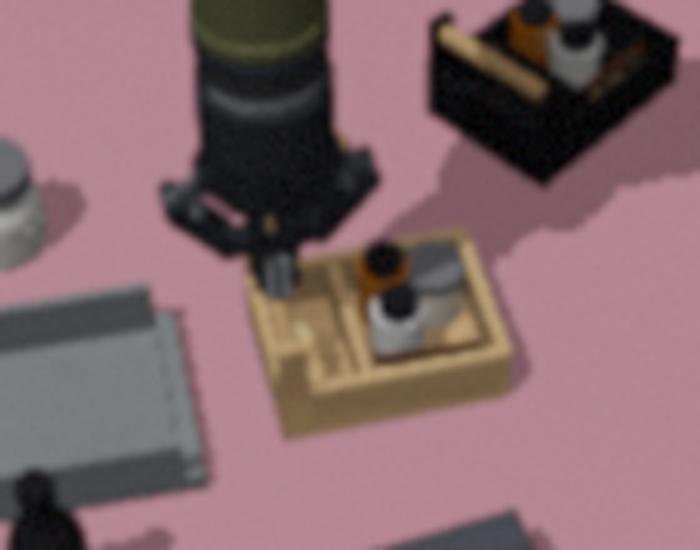

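```bash
python3 - <<'E'
from m import *
a=np.radians(15.6); ex=np.array([np.cos(a),np.sin(a)]); ey=np.array([-np.sin(a),np.cos(a)]); o=np.array([.483,-.0215])
for n,f in(("top","top0"),("side","side0"),("side","side1")):
    im=dict(np.load(f+".npz")); W=cloud(im); H=cv2.cvtColor(im["color"],cv2.COLOR_RGB2HSV).reshape(-1,3); P=W.reshape(-1,3)
    x=(P[:,:2]-o)@ex; y=(P[:,:2]-o)@ey; z=P[:,2]
    for lo,hi in((-.06,-.04),(-.04,-.015),(-.015,.015),(.015,.04),(.04,.06)):
        s=(y>lo)&(y<hi)&(x>.03)&(x<.09)&(z>.05)&(z<.1)&(H[:,1]>60)&(H[:,0]<30)
        t=(y>lo)&(y<hi)&(x>-.09)&(x<.09)&(z>.03)&(z<.05)&(H[:,1]>60)
        print(f,lo,s.sum(),np.percentile(x[s],[0,25,50,75,100]).round(4) if s.any() else "",np.percentile(z[s],[5,50,95]).round(4) if s.any() else "","rim x",x[t].min().round(3),x[t].max().round(3))
E
```

```text
top0 -0.06 48 [0.0513 0.0538 0.0589 0.0635 0.07  ] [0.0576 0.0781 0.0819] rim x -0.07 0.063
top0 -0.04 48 [0.0541 0.0566 0.0593 0.0623 0.0657] [0.0713 0.0759 0.0798] rim x -0.07 0.064
top0 -0.015 57 [0.0538 0.0563 0.0596 0.0621 0.0666] [0.0714 0.0763 0.0795] rim x -0.071 0.063
top0 0.015 51 [0.0549 0.0564 0.0593 0.0624 0.0669] [0.0711 0.0762 0.0799] rim x -0.071 0.063
top0 0.04 41 [0.051  0.0526 0.058  0.0634 0.0688] [0.0576 0.0795 0.0852] rim x -0.071 0.066
side0 -0.06 34 [0.0544 0.0582 0.0644 0.0682 0.0711] [0.0541 0.0805 0.0861] rim x -0.068 0.072
side0 -0.04 25 [0.0579 0.061  0.064  0.0665 0.0684] [0.0752 0.0781 0.0803] rim x -0.069 0.072
side0 -0.015 32 [0.0576 0.0609 0.0635 0.0658 0.0683] [0.0743 0.0786 0.0814] rim x -0.069 0.072
side0 0.015 25 [0.0574 0.0604 0.0633 0.0657 0.0684] [0.076  0.0782 0.0824] rim x -0.068 0.072
side0 0.04 62 [0.0535 0.0586 0.0628 0.068  0.0717] [0.0525 0.0723 0.0852] rim x -0.068 0.072
side1 -0.06 4 [0.0538 0.0547 0.0623 0.0702 0.0718] [0.0534 0.0706 0.0841] rim x -0.068 0.072
side1 -0.04 0   rim x -0.068 0.072
side1 -0.015 17 [0.048  0.0617 0.0677 0.0696 0.0753] [0.0749 0.0822 0.098 ] rim x -0.068 0.072
side1 0.015 27 [0.057  0.0603 0.0629 0.0655 0.0685] [0.074  0.0783 0.0826] rim x -0.068 0.072
side1 0.04 63 [0.0534 0.0575 0.0627 0.0678 0.0719] [0.0532 0.07   0.0844] rim x -0.068 0.071
```

```bash
python3 - <<'E'
from m import *
a=np.radians(15.6); ex=np.array([np.cos(a),np.sin(a)]); ey=np.array([-np.sin(a),np.cos(a)]); o=np.array([.483,-.0215])
im=dict(np.load("side1.npz")); W=cloud(im); H=cv2.cvtColor(im["color"],cv2.COLOR_RGB2HSV)
for v in range(196,219,2):
    print(v,[(u,)+tuple((np.array([(W[v,u,:2]-o)@ex,(W[v,u,:2]-o)@ey,W[v,u,2]])*1000).round().astype(int))+(int(H[v,u,1]),) for u in range(260,273,2)])
E
```

```text
196 [(260, np.int64(75), np.int64(20), np.int64(151), 29), (262, np.int64(69), np.int64(19), np.int64(149), 26), (264, np.int64(60), np.int64(-3), np.int64(123), 68), (266, np.int64(57), np.int64(12), np.int64(138), 47), (268, np.int64(51), np.int64(14), np.int64(139), 23), (270, np.int64(45), np.int64(10), np.int64(134), 14), (272, np.int64(40), np.int64(12), np.int64(133), 41)]
198 [(260, np.int64(74), np.int64(12), np.int64(135), 51), (262, np.int64(68), np.int64(12), np.int64(133), 85), (264, np.int64(60), np.int64(-2), np.int64(116), 0), (266, np.int64(57), np.int64(14), np.int64(133), 51), (268, np.int64(52), np.int64(14), np.int64(131), 58), (270, np.int64(44), np.int64(6), np.int64(120), 78), (272, np.int64(18), np.int64(-96), np.int64(4), 73)]
200 [(260, np.int64(74), np.int64(11), np.int64(125), 49), (262, np.int64(69), np.int64(15), np.int64(129), 38), (264, np.int64(63), np.int64(9), np.int64(120), 38), (266, np.int64(58), np.int64(16), np.int64(127), 16), (268, np.int64(52), np.int64(13), np.int64(121), 0), (270, np.int64(26), np.int64(-94), np.int64(-1), 69), (272, np.i
[... 2760 characters left out ...]
, 63), (262, np.int64(70), np.int64(1), np.int64(42), 98), (264, np.int64(65), np.int64(6), np.int64(46), 97), (266, np.int64(64), np.int64(34), np.int64(79), 103), (268, np.int64(59), np.int64(37), np.int64(81), 97), (270, np.int64(42), np.int64(-21), np.int64(8), 78), (272, np.int64(35), np.int64(-24), np.int64(3), 93)]
218 [(260, np.int64(73), np.int64(-27), np.int64(1), 64), (262, np.int64(72), np.int64(8), np.int64(41), 96), (264, np.int64(67), np.int64(15), np.int64(48), 93), (266, np.int64(66), np.int64(45), np.int64(84), 99), (268, np.int64(60), np.int64(46), np.int64(82), 100), (270, np.int64(55), np.int64(48), np.int64(84), 94), (272, np.int64(38), np.int64(-10), np.int64(10), 97)]
```

```bash

python3 -m inch '[[[0,0,0,-0.5,0,0,0],[0,0,0,-1,0,0,0],[0,0,0,-1.5,0,0,0],[0,0,0,-1.5,0,0,0],[0,0,0,-1.5,0,0,0]]]' 20
python3 - <<'E'
from m import *
s=env.read_state();print(s["ee_pos"],s["wrist_force"])
a=np.radians(15.6); ex=np.array([np.cos(a),np.sin(a)]); ey=np.array([-np.sin(a),np.cos(a)]); o=np.array(s["ee_pos"][:2])
im=get_image("side"); W=cloud(im); P=W.reshape(-1,3); H=cv2.cvtColor(im["color"],cv2.COLOR_RGB2HSV).reshape(-1,3)
x=(P[:,:2]-o)@ex; y=(P[:,:2]-o)@ey; z=P[:,2]
m=(abs(x)<.05)&(abs(y)<.03)&(z>.086)
for lo in np.arange(.086,.17,.006):
    k=m&(z>lo)&(z<lo+.006); 
    if k.any(): print(lo.round(3),k.sum(),(x[k].min()*1000).round(),(x[k].max()*1000).round(),(np.median(y[k])*1000).round(), np.median(H[k],0))
cv2.imwrite("pics/c3.png",cv2.resize(im["color"][140:230,220:320],None,fx=6,fy=6,interpolation=cv2.INTER_CUBIC)[...,::-1])
print(cv2.projectPoints(s["ee_pos"][None],im["rvec"],im["tvec"],im["mtx"],im["dist"])[0].ravel()*6-[1320,840])
E
```

```text
time_s: 4.25
ee_pos: [0.5413, -0.0042, 0.1173]
tool_rot: [0.0, 0.607, 0.794, 0.0]
wrist_force: [0.5, 0.5, -1.0]
finger_gap: -0.0001
grip_force: 0.0
[ 0.54130474 -0.00424138  0.11725588] [ 0.52168065  0.4731627  -0.96241304]
0.14 3 2.0 7.0 11.0 [16. 38. 95.]
0.146 9 -11.0 11.0 11.0 [15. 33. 74.]
0.152 18 -11.0 15.0 10.0 [106.   20.5  74. ]
0.158 14 -9.0 14.0 10.0 [106.5  19.5  69. ]
0.164 22 -12.0 14.0 8.0 [103.5  16.   61. ]
0.17 12 -12.0 15.0 9.0 [110.   14.5  69.5]
[264.40031916 351.04517854]
```

View pics/c3.png

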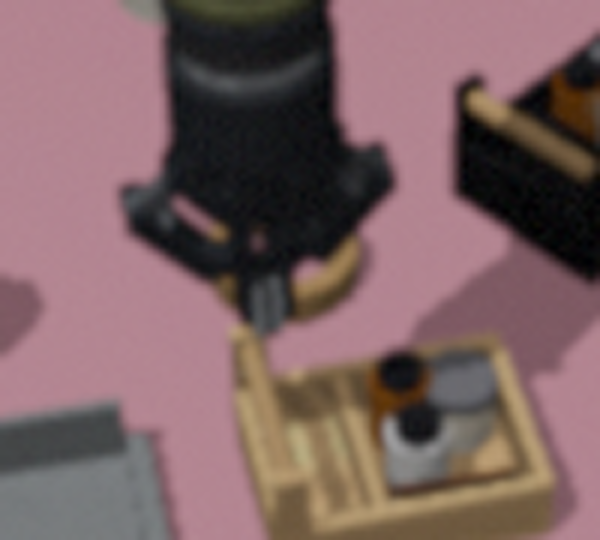

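The side view shows the shut fingertips at crop pixel (262,328), about 25 mm higher than the reported TCP. So the first pinch closed in the air above the dowel, which is untouched at (235,335)–(290,470). I'll correct the heights by 25 mm.

```bash

python3 -m inch '[[[0.5,0,0,0,0,0,0],[0.5,0,0,0,0,0,0],[0.5,0,0,0.5,0,0,0],[0.5,0,0,1,0,0,0],[0.5,0,0,1.5,0,0,0]]]' 20
python3 -m inch '[[[0.5,0,0,0.15,0,0,0],[0.5,0,0,0.3,0,0,0],[0.5,0,0,0.45,0,0,0],[0.5,0,0,0.6,0,0,0],[0.5,0,0,0.65,0,0,0]]]' 20
python3 -m inch '[[[0,0,0,0,0,0,0],[0,0,0,0,0,0,0],[0,0,0,0,0,0,0],[0,0,0,0,0,0,0],[0,0,0,0,0,0,0]]]' 12
python3 g.py .542 -.005 .03 15.6
```

```text
time_s: 4.8
ee_pos: [0.5408, -0.0042, 0.0561]
tool_rot: [-0.0, 0.607, 0.794, -0.0]
wrist_force: [0.6, 0.6, -0.2]
finger_gap: 0.0425
grip_force: 0.0
time_s: 5.3
ee_pos: [0.5411, -0.0043, 0.031]
tool_rot: [0.0, 0.608, 0.794, -0.0]
wrist_force: [-0.6, -0.8, 0.6]
finger_gap: 0.0426
grip_force: 0.0
time_s: 5.8
ee_pos: [0.5416, -0.0042, 0.0316]
tool_rot: [0.0, 0.607, 0.794, 0.0]
wrist_force: [0.6, -0.2, 0.7]
finger_gap: 0.0113
grip_force: 20.3
t 5.8 at [ 0.5416 -0.0042  0.0316] shift [-0.021  0.004  0.04 ] turn [ 0.001  0.    -0.007] F [ 0.6 -0.2  0.7] gap 0.0113 grip 20.3
```

```bash

python3 -m inch '[[[0,0,-0.02,-0.11,-0.034,0,0],[0,0,-0.05,-0.22,-0.068,0,0],[0,0,-0.08,-0.33,-0.102,0,0],[0,0,-0.12,-0.44,-0.136,0,0],[0,0,-0.17,-0.54,-0.17,0,0]]]' 20
python3 -m inch '[[[0,0,0,0,0,0,0],[0,0,0,0,0,0,0],[0,0,0,0,0,0,0],[0,0,0,0,0,0,0],[0,0,0,0,0,0,0]]]' 20
cat > p.py <<'E'
# caddy pose in the sill frame from the side view: fit planes/lines to wood points
from m import *
BY=np.radians(13.7); S=np.array([.593,.020])
ex=np.array([np.cos(BY),np.sin(BY)]); ey=np.array([-ex[1],ex[0]])
def look(png=None,crop=(120,290,120,350)):
    im=get_image("side"); W=cloud(im); H=cv2.cvtColor(im["color"],cv2.COLOR_RGB2HSV).reshape(-1,3); P=W.reshape(-1,3)
    x=(P[:,:2]-S)@ex; y=(P[:,:2]-S)@ey; z=P[:,2]
    wood=(H[:,0]>8)&(H[:,0]<28)&(H[:,1]>60)&(H[:,2]>60)&(x>-.25)&(x<.19)&(abs(y+.01)<.075)&(z>.008)&(z<.13)
    # near outer side wall (+y): plane; its top rim highest z per x gives the tilt
    Q=np.c_[x,y,z][wood]
    near=Q[Q[:,1]>np.percentile(Q[:,1],97)-.012]
    b=np.arange(near[:,0].min(),near[:,0].max(),.008); top=[(near[(near[:,0]>=a)&(near[:,0]<a+.008)][:,0].mean(),near[(near[:,0]>=a)&(near[:,0]<a+.008)][:,2].max(),near[(near[:,0]>=a)&(near[:,0]<a+.008)][:,1].max()) for a in b if ((near[:,0]>=a)&(near[:,0]<a+.008)).any()]
    print("x",Q[:,0].min().round(4),Q[:,0].max().round(4),"rect",rect(Q)); print((np.array(top)*1000).round().astype(int).tolist())
    if png:
        r=crop; cv2.imwrite("pics/"+png,cv2.resize(im["color"][r[0]:r[1],r[2]:r[3]],None,fx=3.4,fy=3.4,interpolation=cv2.INTER_CUBIC)[...,::-1])
E
python3 -c "
from p import *
look('c4.png')"
python3 g.py .542 -.005 .03 15.6
```

```text
time_s: 6.3
ee_pos: [0.535, -0.0061, 0.0532]
tool_rot: [0.052, 0.605, 0.791, 0.068]
wrist_force: [1.8, -0.2, -1.0]
finger_gap: 0.0115
grip_force: 20.3
time_s: 6.8
ee_pos: [0.534, -0.006, 0.0522]
tool_rot: [0.051, 0.605, 0.792, 0.067]
wrist_force: [0.9, -0.4, -3.7]
finger_gap: 0.011
grip_force: 20.2
x -0.1948 -0.0495 rect (array([-121.8,  -11.9]), array([145.5, 110. ]), 2.5)
[[-191, 45, 40], [-183, 47, 39], [-175, 48, 38], [-167, 50, 40], [-159, 51, 39], [-151, 52, 39], [-143, 54, 40], [-135, 56, 40], [-127, 57, 42], [-119, 59, 42], [-111, 61, 44], [-103, 60, 42], [-95, 62, 42], [-87, 62, 43], [-78, 107, 42], [-71, 104, 43], [-63, 108, 44], [-56, 76, 44]]
t 6.85 at [ 0.534  -0.006   0.0522] shift [-0.028  0.104  0.58 ] turn [ 0.168  0.    -0.007] F [-0.  -0.9 -4.3] gap 0.0114 grip 20.2
```

View pics/c4.png

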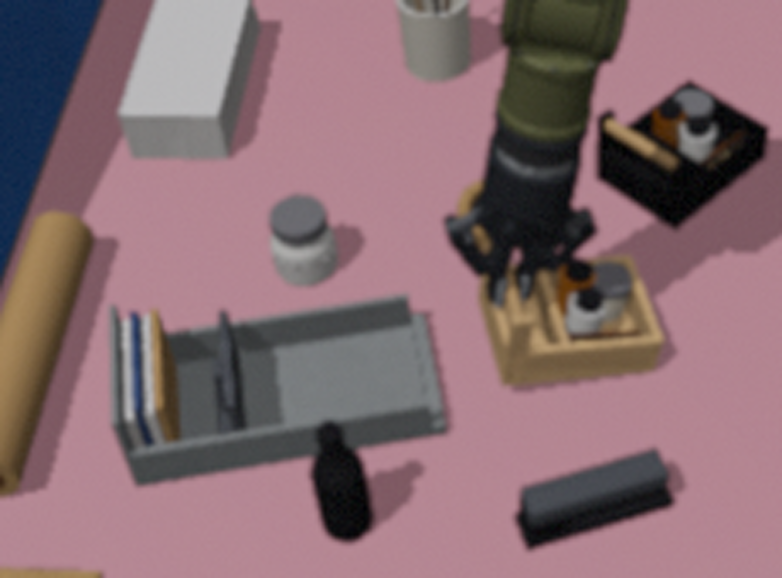

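The caddy's leading end is raised at crop (510,320) while its trailing end stays on the table at (650,345). The sill is at (430,370). Next I'll draw it forward and align it with the bay.

```bash

python3 -m inch '[[[0,0.05,0.2,0.035,0,0,0.007],[0,0.1,0.4,0.07,0,0,0.014],[0,0.16,0.6,0.1,0,0,0.021],[0,0.21,0.8,0.135,0,0,0.028],[0,0.27,0.98,0.17,0,0,0.035]]]' 20
python3 -c "
from p import *
look()"
python3 g.py .542 -.005 .03 13.7
```

```text
time_s: 7.35
ee_pos: [0.571, 0.0153, 0.0527]
tool_rot: [0.051, 0.619, 0.781, 0.068]
wrist_force: [-0.2, -0.5, -4.3]
finger_gap: 0.0113
grip_force: 20.3
x -0.1525 -0.0084 rect (array([-80.7,   1.5]), array([144.5, 110. ]), 0.84)
[[-147, 48, 54], [-140, 46, 54], [-133, 50, 56], [-124, 54, 54], [-116, 52, 55], [-109, 53, 55], [-100, 55, 55], [-92, 54, 55], [-85, 56, 55], [-76, 58, 56], [-68, 60, 55], [-60, 61, 57], [-52, 62, 55], [-44, 64, 56], [-36, 105, 55], [-28, 104, 56], [-20, 109, 55], [-13, 68, 55]]
t 7.4 at [0.5725 0.016  0.0531] shift [-0.34  -0.949  0.418] turn [ 0.172 -0.006 -0.009] F [ 1.1  1.9 -3.8] gap 0.011 grip 20.2
```

```bash

python3 -m inch '[[[0,0,0.22,0.038,0,0,0],[0,0,0.44,0.075,0,0,0],[0,0,0.66,0.113,0,0,0],[0,0,0.88,0.15,0,0,0],[0,0,1.1,0.19,0,0,0]]]' 20
python3 -m inch '[[[0,0,0.1,0.017,0,0,0],[0,0,0.2,0.034,0,0,0],[0,0,0.2,0.034,0,0,0],[0,0,0.2,0.034,0,0,0],[0,0,0.2,0.034,0,0,0]]]' 20
python3 -c "
from p import *
look()"
python3 g.py .542 -.005 .03 13.7
```

```text
time_s: 7.9
ee_pos: [0.6144, 0.0251, 0.0527]
tool_rot: [0.05, 0.619, 0.781, 0.068]
wrist_force: [-1.3, 0.1, -4.1]
finger_gap: 0.0111
grip_force: 20.1
time_s: 8.4
ee_pos: [0.6219, 0.0269, 0.053]
tool_rot: [0.051, 0.619, 0.781, 0.069]
wrist_force: [1.2, 0.3, -2.9]
finger_gap: 0.0112
grip_force: 20.2
x -0.1005 0.0432 rect (array([-28.5,   3.6]), array([147.7, 110.6]), 3.33)
[[-94, 47, 55], [-86, 48, 54], [-79, 49, 54], [-70, 50, 53], [-62, 51, 54], [-55, 53, 56], [-46, 53, 56], [-38, 57, 55], [-30, 57, 54], [-23, 58, 55], [-14, 61, 54], [-6, 61, 55], [1, 63, 55], [9, 64, 55], [18, 106, 62], [26, 105, 54], [33, 105, 60], [40, 71, 53]]
t 8.45 at [0.6218 0.0269 0.0531] shift [-0.324 -2.192  0.205] turn [ 0.171 -0.005 -0.009] F [ 0.5  0.2 -2.4] gap 0.011 grip 20.2
```

Step 1 is met: the leading edge is about 42 mm past the sill's outer face and the trailing end is still on the table. Now I'll let it down, release and back off.

```bash

python3 -m inch '[[[0,0,0.01,0.04,0.012,0,0],[0,0,0.02,0.08,0.024,0,0],[0,0,0.02,0.1,0.028,0,0],[0,0,0.02,0.1,0.028,0,0],[0,0,0.02,0.1,0.028,0,0]]]' 20
python3 -m inch '[[[0.4,0,0,0,0,0,0],[0.4,0,0,0,0,0,0],[0.4,0,0,0,0,0,0],[0.4,0,0,0,0,0,0],[0.4,0,0,0,0,0,0]]]' 20
python3 -m inch '[[[0.4,0,0,-0.4,0,0,0],[0.4,0,0,-0.9,0,0,0],[0.4,0,0,-1.6,0,0,0],[0.4,0,0,-2.4,0,0,0],[0.4,0,0,-2.8,0,0,0]]]' 20
python3 -c "
from p import *
look()"
python3 g.py .42 -.02 .12 13.7
```

```text
time_s: 8.95
ee_pos: [0.6252, 0.0276, 0.0511]
tool_rot: [0.043, 0.619, 0.782, 0.059]
wrist_force: [-0.9, 1.5, 6.6]
finger_gap: 0.0108
grip_force: 21.0
time_s: 9.45
ee_pos: [0.6228, 0.0272, 0.0487]
tool_rot: [0.042, 0.62, 0.782, 0.057]
wrist_force: [-0.6, 0.5, 0.8]
finger_gap: 0.034
grip_force: 0.0
time_s: 9.95
ee_pos: [0.6087, 0.0229, 0.1627]
tool_rot: [0.043, 0.62, 0.782, 0.059]
wrist_force: [0.1, 0.3, -0.3]
finger_gap: 0.0342
grip_force: 0.0
x -0.1 0.0435 rect (array([-28.6,   3. ]), array([143.6, 111.6]), 0.5)
[[-96, 47, 54], [-88, 48, 54], [-79, 50, 55], [-71, 52, 56], [-64, 53, 53], [-56, 52, 55], [-47, 55, 54], [-40, 56, 54], [-32, 59, 54], [-23, 59, 55], [-16, 59, 54], [-8, 62, 54], [1, 61, 54], [8, 64, 54], [17, 104, 59], [25, 107, 54], [32, 107, 57], [39, 75, 53]]
t 10.0 at [0.6098 0.0229 0.1648] shift [ 0.035 -4.977  0.387] turn [ 0.149 -0.004 -0.009] F [1.  0.2 1.9] gap 0.034 grip 0.0
```

```bash

python3 -m inch '[[[0,0,-1.0,0,0.05,0,0],[0,0,-2.0,0,0.1,0,0],[0,0,-3.0,0,0.15,0,0],[0,0,-3.7,0.2,0.15,0,0],[0,0,-3.7,0.5,0.15,0,0]]]' 20
python3 g.py .462 -.011 .0 13.7
```

```text
time_s: 10.5
ee_pos: [0.463, -0.0101, 0.1177]
tool_rot: [-0.007, 0.621, 0.783, -0.003]
wrist_force: [0.4, -0.8, -1.0]
finger_gap: -0.0002
grip_force: 0.0
t 10.5 at [ 0.463  -0.0101  0.1177] shift [-0.038  0.009  2.942] turn [-0.013 -0.007 -0.009] F [ 0.4 -0.8 -1. ] gap -0.0002 grip 0.0
```

```bash

python3 -m inch '[[[0,-0.04,0,0.7,-0.013,0,0],[0,-0.04,0,1.4,-0.013,0,0],[0,-0.04,0,2.1,-0.013,0,0],[0,-0.04,0,2.7,-0.013,0,0],[0,-0.04,0,2.95,-0.013,0,0]]]' 20
python3 -c "
from p import *
look('c5.png')"
python3 g.py .51 -.0 .0 13.7
```

```text
time_s: 11.0
ee_pos: [0.4654, -0.0106, -0.0015]
tool_rot: [-0.002, 0.621, 0.784, 0.003]
wrist_force: [-0.2, -0.4, -1.0]
finger_gap: -0.0
grip_force: 0.0
x -0.1001 0.0435 rect (array([-28.4,   1.4]), array([143.1, 114.8]), 0.43)
[[-95, 46, 54], [-88, 48, 54], [-79, 49, 55], [-71, 52, 55], [-63, 51, 55], [-56, 52, 54], [-47, 55, 55], [-39, 56, 54], [-31, 57, 55], [-23, 57, 53], [-15, 59, 55], [-7, 60, 54], [1, 63, 54], [9, 63, 53], [17, 106, 59], [25, 109, 54], [32, 109, 54], [39, 71, 52]]
t 11.05 at [ 0.465  -0.0106 -0.0019] shift [ 0.     1.156 -0.047] turn [ 0.    -0.007 -0.009] F [-0.4  0.6 -0.1] gap -0.0003 grip 0.0
```

View pics/c5.png

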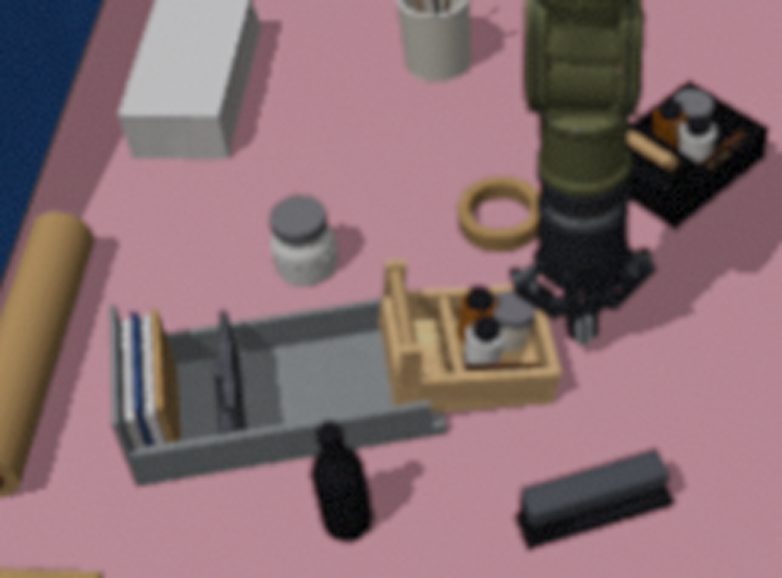

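The caddy is tilted and centred on the sill, with its rear wall at crop (555,365). The shut fingers are behind it at (585,330), and the follower is at (230,370). Next I push from behind.

```bash

python3 -m inch '[[[0,0,0.2,0,0,0,0],[0,0,0.4,0,0,0,0],[0,0,0.55,0,0,0,0],[0,0,0.7,0,0,0,0],[0,0,0.85,0,0,0,0]]]' 20
python3 -m inch '[[[0,0,0.1,0,0,0,0],[0,0,0.2,0,0,0,0],[0,0,0.3,0,0,0,0],[0,0,0.4,0,0,0,0],[0,0,0.5,0,0,0,0]]]' 20
python3 -c "
from p import *
look()"
python3 g.py .51 -.0 .0 13.7
```

```text
time_s: 11.55
ee_pos: [0.4995, -0.003, 0.0014]
tool_rot: [-0.001, 0.621, 0.784, 0.003]
wrist_force: [-4.8, -1.1, 2.9]
finger_gap: 0.0003
grip_force: 2.6
time_s: 12.05
ee_pos: [0.5178, 0.0014, 0.0011]
tool_rot: [-0.002, 0.621, 0.784, 0.003]
wrist_force: [-7.5, -1.1, 2.3]
finger_gap: 0.0002
grip_force: 3.7
x -0.0672 0.0824 rect (array([ 7.2, -2.6]), array([148.5, 119.8]), 0.93)
[[-57, 45, 54], [-50, 49, 55], [-42, 51, 54], [-34, 52, 54], [-26, 57, 54], [-19, 60, 53], [-11, 60, 54], [-2, 63, 54], [6, 64, 53], [13, 67, 55], [22, 67, 53], [29, 69, 53], [38, 74, 54], [46, 117, 54], [54, 119, 58], [61, 122, 53], [69, 94, 52], [77, 63, 52]]
t 12.1 at [0.5189 0.0016 0.0012] shift [ 0.012 -0.225  0.03 ] turn [ 0.003 -0.006 -0.009] F [-6.6 -1.7  4. ] gap 0.0001 grip 3.6
```

```bash

python3 -m inch '[[[0,0,0.06,0,0,0,0],[0,0,0.12,0,0,0,0],[0,0,0.18,0,0,0,0],[0,0,0.24,0,0,0,0],[0,0,0.3,0,0,0,0]]]' 20
python3 -m inch '[[[0,0,-0.1,0,0,0,0],[0,0,-0.3,0,0,0,0],[0,0,-0.5,0,0,0,0],[0,0,-0.5,0,0,0,0],[0,0,-0.5,0,0,0,0]]]' 20
python3 -c "
from p import *
look()"
python3 g.py .51 -.0 .0 13.7
```

```text
time_s: 12.6
ee_pos: [0.5272, 0.0038, 0.0009]
tool_rot: [-0.003, 0.621, 0.784, 0.001]
wrist_force: [-11.0, -3.3, 6.3]
finger_gap: 0.0
grip_force: 5.7
time_s: 13.1
ee_pos: [0.5121, -0.0002, 0.0015]
tool_rot: [-0.0, 0.621, 0.784, 0.004]
wrist_force: [1.0, -0.9, 0.3]
finger_gap: 0.0004
grip_force: 0.0
x -0.0402 0.1131 rect (array([37.3, -1.8]), array([114.9, 153.2]), 86.23)
[[-32, 70, 55], [-25, 69, 57], [-17, 69, 55], [-9, 64, 54], [-1, 64, 54], [7, 65, 55], [15, 64, 57], [23, 62, 53], [31, 61, 53], [39, 60, 52], [47, 58, 54], [56, 58, 53], [64, 55, 52], [72, 57, 51], [80, 53, 52], [88, 85, 52], [95, 92, 52], [103, 91, 50]]
t 13.15 at [ 5.124e-01 -2.000e-04  1.500e-03] shift [ 0.018 -0.057  0.038] turn [ 0.006 -0.006 -0.009] F [ 0.4  0.3 -0.7] gap 0.0001 grip 0.0
```

It tipped in: the leading end is on the bay floor and the trailing end is about 28 mm up. I'll raise the finger 8 mm and keep pushing.

```bash

python3 -m inch '[[[0,0,0,-0.2,0,0,0],[0,0,0.2,-0.2,0,0,0],[0,0,0.4,-0.2,0,0,0],[0,0,0.5,-0.2,0,0,0],[0,0,0.6,-0.2,0,0,0]]]' 20
python3 -m inch '[[[0,0,0.1,0,0,0,0],[0,0,0.2,0,0,0,0],[0,0,0.3,0,0,0,0],[0,0,0.4,0,0,0,0],[0,0,0.5,0,0,0,0]]]' 20
python3 -m inch '[[[0,0,0.1,0,0,0,0],[0,0,0.2,0,0,0,0],[0,0,0.3,0,0,0,0],[0,0,0.4,0,0,0,0],[0,0,0.5,0,0,0,0]]]' 20
python3 -c "
from p import *
look()"
python3 g.py .593 .02 .0 13.7
```

```text
time_s: 13.65
ee_pos: [0.5358, 0.0054, 0.0092]
tool_rot: [-0.001, 0.621, 0.784, 0.004]
wrist_force: [0.5, 0.9, 0.5]
finger_gap: 0.0
grip_force: 0.0
time_s: 14.15
ee_pos: [0.5539, 0.0098, 0.0091]
tool_rot: [-0.001, 0.621, 0.784, 0.003]
wrist_force: [-1.5, -0.8, -0.8]
finger_gap: 0.0003
grip_force: 0.8
time_s: 14.65
ee_pos: [0.5742, 0.0144, 0.0096]
tool_rot: [-0.001, 0.621, 0.784, 0.004]
wrist_force: [-2.5, -1.1, -1.3]
finger_gap: 0.0001
grip_force: 0.8
x -0.0084 0.1461 rect (array([69.3,  0.2]), array([112.7, 156.1]), 85.84)
[[-1, 64, 54], [6, 65, 54], [14, 64, 53], [23, 63, 54], [31, 62, 54], [39, 62, 52], [47, 59, 52], [55, 58, 52], [63, 59, 53], [71, 58, 53], [79, 55, 54], [87, 57, 54], [95, 55, 55], [103, 54, 51], [110, 55, 52], [119, 93, 52], [127, 93, 52], [134, 92, 52]]
t 14.7 at [0.5753 0.0146 0.0097] shift [0.029 0.46  0.245] turn [ 0.006 -0.006 -0.008] F [-0.4  0.1 -0.5] gap 0.0002 grip 0.7
```

```bash

python3 -m inch '[[[0,0,0.12,0,0,0,0],[0,0,0.24,0,0,0,0],[0,0,0.36,0,0,0,0],[0,0,0.48,0,0,0,0],[0,0,0.58,0,0,0,0]]]' 20
python3 -m inch '[[[0,0,-0.1,0,0,0,0],[0,0,-0.3,0,0,0,0],[0,0,-0.5,0,0,0,0],[0,0,-0.5,0,0,0,0],[0,0,-0.5,0,0,0,0]]]' 20
python3 -c "
from p import *
look()"
python3 g.py .593 .02 .0 13.7
```

```text
time_s: 15.2
ee_pos: [0.5972, 0.0198, 0.0097]
tool_rot: [-0.001, 0.621, 0.784, 0.004]
wrist_force: [-1.5, -0.2, -1.6]
finger_gap: -0.0002
grip_force: 1.1
time_s: 15.7
ee_pos: [0.5768, 0.015, 0.0098]
tool_rot: [-0.001, 0.621, 0.784, 0.004]
wrist_force: [0.5, -0.2, 0.7]
finger_gap: 0.0002
grip_force: 0.0
x 0.0138 0.1678 rect (array([92.1,  0.4]), array([114.1, 153. ]), 86.26)
[[24, 52, 52], [32, 52, 54], [40, 51, 53], [48, 52, 53], [56, 52, 52], [64, 50, 54], [72, 50, 53], [80, 53, 52], [88, 50, 52], [97, 52, 52], [104, 54, 54], [112, 52, 52], [120, 52, 53], [128, 52, 53], [137, 88, 52], [144, 91, 53], [152, 91, 54], [157, 89, 51]]
t 15.75 at [0.5772 0.015  0.0099] shift [0.03  0.411 0.25 ] turn [ 0.006 -0.006 -0.009] F [ 0.5 -0.1  0.2] gap 0.0001 grip 0.0
```

```bash

python3 -m inch '[[[0,0,0.15,0,0,0,0],[0,0,0.3,0,0,0,0],[0,0,0.42,0,0,0,0],[0,0,0.52,0,0,0,0],[0,0,0.6,0,0,0,0]]]' 20
python3 -m inch '[[[0,0,0.02,0,0,0,0],[0,0,0.04,0,0,0,0],[0,0,0.06,0,0,0,0],[0,0,0.08,0,0,0,0],[0,0,0.1,0,0,0,0]]]' 20
python3 g.py .593 .02 .0 13.7
python3 -c "
from p import *
look()"
```

```text
time_s: 16.25
ee_pos: [0.5996, 0.0204, 0.0094]
tool_rot: [-0.002, 0.621, 0.784, 0.003]
wrist_force: [-3.3, -0.1, 1.9]
finger_gap: -0.0002
grip_force: 1.7
time_s: 16.75
ee_pos: [0.6042, 0.0215, 0.0095]
tool_rot: [-0.001, 0.621, 0.784, 0.004]
wrist_force: [-1.0, -1.0, -0.6]
finger_gap: -0.0
grip_force: 0.9
t 16.75 at [0.6042 0.0215 0.0095] shift [ 0.026 -0.282  0.236] turn [ 0.005 -0.006 -0.009] F [-1.  -1.  -0.6] gap -0.0 grip 0.9
x 0.0215 0.1708 rect (array([96.3, -3. ]), array([113.8, 149.6]), 89.71)
[[31, 53, 53], [39, 53, 52], [47, 52, 53], [55, 51, 52], [63, 52, 52], [72, 51, 52], [79, 49, 54], [87, 53, 52], [95, 51, 53], [103, 52, 53], [111, 54, 53], [119, 52, 52], [127, 51, 53], [135, 54, 54], [144, 85, 51], [151, 90, 53], [159, 95, 53], [164, 83, 52]]
```

```bash
cat > ok.py <<'E'
import sys
from h import *
s=env.read_state(); f=-(s["wrist_force"][:2]@[.9715,.2368]); d=(s["ee_pos"][:2]-[.593,.02])@[.9715,.2368]
print("push %.1f x %.4f grip %.1f"%(f,d,s["grip_force"])); sys.exit(f>float(sys.argv[1]))
E
M="python3 ok.py 5.5"
python3 -m inch '[[[0,0,0.01,0,0,0,0],[0,0,0.02,0,0,0,0],[0,0,0.03,0,0,0,0],[0,0,0.04,0,0,0,0],[0,0,0.05,0,0,0,0]]]' 20 >/dev/null && $M &&
python3 -m inch '[[[0,0,0.01,0,0,0,0],[0,0,0.02,0,0,0,0],[0,0,0.03,0,0,0,0],[0,0,0.04,0,0,0,0],[0,0,0.04,0,0,0,0]]]' 20 >/dev/null && $M &&
python3 -m inch '[[[0,0,0.01,0,0,0,0],[0,0,0.02,0,0,0,0],[0,0,0.03,0,0,0,0],[0,0,0.03,0,0,0,0],[0,0,0.03,0,0,0,0]]]' 20 >/dev/null && $M &&
python3 -m inch '[[[0,0,0.01,0,0,0,0],[0,0,0.02,0,0,0,0],[0,0,0.03,0,0,0,0],[0,0,0.03,0,0,0,0],[0,0,0.03,0,0,0,0]]]' 20 >/dev/null && $M &&
python3 -m inch '[[[0,0,0.01,0,0,0,0],[0,0,0.02,0,0,0,0],[0,0,0.03,0,0,0,0],[0,0,0.03,0,0,0,0],[0,0,0.03,0,0,0,0]]]' 20 >/dev/null && $M &&
python3 -m inch '[[[0,0,0.01,0,0,0,0],[0,0,0.02,0,0,0,0],[0,0,0.03,0,0,0,0],[0,0,0.03,0,0,0,0],[0,0,0.03,0,0,0,0]]]' 20 >/dev/null && $M
```

```text
push 1.7 x 0.0134 grip 1.0False
```

```bash
sed -i 's/sys.exit(\(.*\))$/sys.exit(int(\1))/' ok.py
M="python3 ok.py 5.5"
python3 -m inch '[[[0,0,0.01,0,0,0,0],[0,0,0.02,0,0,0,0],[0,0,0.03,0,0,0,0],[0,0,0.03,0,0,0,0],[0,0,0.03,0,0,0,0]]]' 20 >/dev/null && $M &&
python3 -m inch '[[[0,0,0.01,0,0,0,0],[0,0,0.02,0,0,0,0],[0,0,0.03,0,0,0,0],[0,0,0.03,0,0,0,0],[0,0,0.03,0,0,0,0]]]' 20 >/dev/null && $M &&
python3 -m inch '[[[0,0,0.01,0,0,0,0],[0,0,0.02,0,0,0,0],[0,0,0.03,0,0,0,0],[0,0,0.03,0,0,0,0],[0,0,0.03,0,0,0,0]]]' 20 >/dev/null && $M &&
python3 -m inch '[[[0,0,0.01,0,0,0,0],[0,0,0.02,0,0,0,0],[0,0,0.03,0,0,0,0],[0,0,0.03,0,0,0,0],[0,0,0.03,0,0,0,0]]]' 20 >/dev/null && $M &&
python3 -m inch '[[[0,0,0.01,0,0,0,0],[0,0,0.02,0,0,0,0],[0,0,0.03,0,0,0,0],[0,0,0.03,0,0,0,0],[0,0,0.03,0,0,0,0]]]' 20 >/dev/null && $M &&
python3 -m inch '[[[0,0,0.01,0,0,0,0],[0,0,0.02,0,0,0,0],[0,0,0.03,0,0,0,0],[0,0,0.03,0,0,0,0],[0,0,0.03,0,0,0,0]]]' 20 >/dev/null && $M
```

```text
push 1.8 x 0.0147 grip 0.8
push 2.6 x 0.0159 grip 1.0
push 2.4 x 0.0171 grip 1.0
push 5.1 x 0.0172 grip 2.6
push 6.7 x 0.0172 grip 3.7
```

Contact with the follower is felt: the push force rises while x stays at 17.2 mm. I'll bring it up to about 10 N in small steps and hold.

```bash
M="python3 ok.py 9.5"
python3 -m inch '[[[0,0,0.01,0,0,0,0],[0,0,0.02,0,0,0,0],[0,0,0.03,0,0,0,0],[0,0,0.03,0,0,0,0],[0,0,0.03,0,0,0,0]]]' 20 >/dev/null && $M &&
python3 -m inch '[[[0,0,0.01,0,0,0,0],[0,0,0.02,0,0,0,0],[0,0,0.02,0,0,0,0],[0,0,0.02,0,0,0,0],[0,0,0.02,0,0,0,0]]]' 20 >/dev/null && $M
python3 -m inch '[[[0,0,0,0,0,0,0],[0,0,0,0,0,0,0],[0,0,0,0,0,0,0],[0,0,0,0,0,0,0],[0,0,0,0,0,0,0]]]' 20 >/dev/null; $M
python3 -c "
from p import *
look()"
```

```text
push 10.1 x 0.0172 grip 4.9
push 10.0 x 0.0172 grip 4.9
x 0.0278 0.172 rect (array([99.5,  1. ]), array([109.4, 143.6]), 88.95)
[[37, 52, 52], [45, 54, 53], [53, 51, 56], [61, 52, 51], [69, 55, 53], [77, 52, 52], [85, 52, 52], [93, 53, 54], [101, 53, 53], [109, 50, 52], [117, 52, 53], [125, 52, 53], [133, 53, 52], [141, 51, 55], [150, 82, 52], [157, 91, 54], [165, 93, 54], [170, 91, 53]]
```

Pressed home at 10 N for over 0.5 s with the caddy flat. Now I'll back off and look.

```bash

python3 -m inch '[[[0,0,-0.1,0,0,0,0],[0,0,-0.2,0,0,0,0],[0,0,-0.5,0,0,0,0],[0,0,-0.9,0,0,0,0],[0,0,-1.3,0,0,0,0]]]' 20
python3 -m inch '[[[0,0,-0.5,-0.3,0,0,0],[0,0,-0.8,-1.0,0,0,0],[0,0,-1,-2,0,0,0],[0,0,-1,-2.5,0,0,0],[0,0,-1,-2.5,0,0,0]]]' 20
python3 -c "
from p import *
look('c6.png')"
```

```text
time_s: 21.35
ee_pos: [0.5641, 0.0119, 0.0099]
tool_rot: [0.0, 0.621, 0.784, 0.005]
wrist_force: [-0.2, 0.2, -0.3]
finger_gap: -0.0002
grip_force: 0.0
time_s: 21.85
ee_pos: [0.5276, 0.002, 0.1133]
tool_rot: [0.003, 0.621, 0.784, 0.007]
wrist_force: [1.2, 0.3, 0.6]
finger_gap: -0.0001
grip_force: 0.0
x 0.0267 0.1722 rect (array([99.6, -3. ]), array([117. , 143.8]), 89.05)
[[37, 53, 54], [45, 53, 55], [53, 52, 54], [61, 52, 53], [69, 51, 54], [77, 53, 56], [85, 53, 53], [93, 53, 54], [101, 52, 53], [109, 52, 52], [117, 54, 54], [125, 52, 53], [133, 54, 52], [141, 53, 52], [150, 84, 54], [157, 93, 52], [165, 93, 52], [170, 93, 54]]
```

View pics/c6.png

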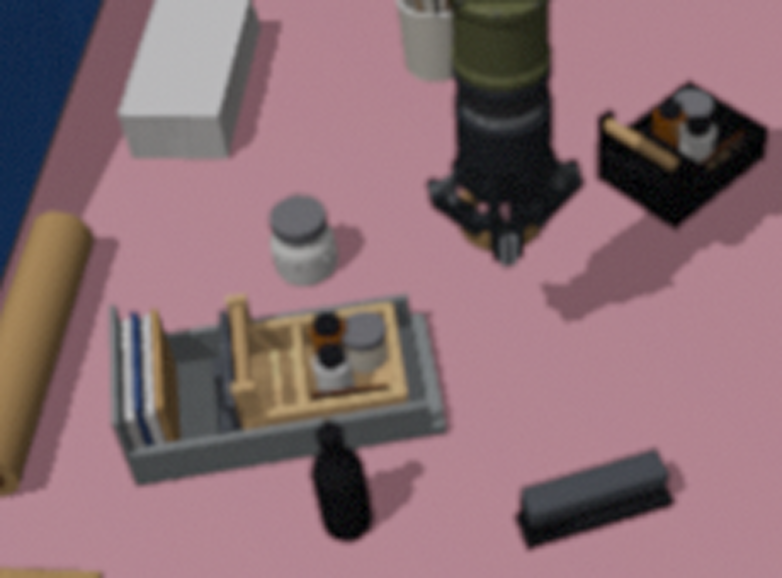

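The caddy lies flat in the bay, with its cheeks at crop (238,370) against the follower at (228,375) and its rear wall at (400,350) behind the sill. The arm is clear at (505,250), and the bystanders in view stand where they were.

```bash
python3 -c "
from plant import workorder
print(workorder.finish_job())"
```

```text
the job is handed in; nothing more can be done
None
```

The caddy is in the bay, flat behind the sill and against the follower; I pressed it at about 10 N for over half a second, then let go and handed the job in, but no verdict came back.

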